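# Screw the dummy load onto the tester and set its range dials

## Robot

A 6-joint arm with a two-finger parallel gripper is mounted at the origin on the work surface. World frame = base frame: x ahead of the robot, y to its left, z up, the work surface at z = 0. Lengths are in mm, angles in rad, forces in N, time in s.
With the tool pointing down it reaches from about 400 to 925 mm from the base axis. Payload 12.5 kg.
Tool frame: the origin (TCP) lies on the centre line of the jaws, within the pads' length; the fingertips stand 17 mm ahead of it and the grasp point (between the pads) lies 2 mm behind it; z points along the fingers, y is the line along which they close (so a half turn about z gives the same grasp; the last joint's range is limited). The gripper opens to 95 mm and grips with 3 to 60 N. Pads are 20 mm wide; open, the fingers measure 119 mm over their backs; the gripper's body (75 mm by 180 mm) begins 59 mm behind the grasp point.
Start: joints at [-1.346, 0.491, 1.559, -0, 1.092, -0.106], TCP at [203.023, -591.123, 231.661] pointing down, gripper open.
Joint ranges: [-3.1, 3.1], [-0.84, 2.19], [0.05, 2.79], [-1.13, 4.28], [0.06, 2.93], [-2.69, 2.69]. Speed limits (rad/s): [2.22, 2.22, 2.79, 3.14, 3.14, 3.14].

## Interface

Orientations are given as [roll, pitch, yaw] about the fixed x, y, z axes, in that order (R = Rz(yaw) Ry(pitch) Rx(roll)).
In Python, from cell import env gives the robot as it stands.
- The arm moves only by the tool drive_tool, never from a script. Its argument "deltas" is text: rows parted by semicolons, each of 4 numbers parted by spaces: the shift along the world's x, y, z normalised to -1 to 1, where 1 is 100 mm, then the turn about the world's z normalised to -1 to 1, where 1 is 180 degrees. A call has 1 to 10 rows; each row shifts and turns the commanded pose from where the row before left it; what a row does not reach is not made up. A row lasts 1/12 s, in which the tool goes at most 41.7 mm and 7.16 degrees, less where a joint would pass 70% of its speed; a pose out of reach is approached as far as the arm can. A call with a number of a shift or a turn outside -1 to 1 is refused whole. A call with a gripper value outside its range is refused whole. "gripper" is the closure, from 0 (fully open) to 1 (shut), set as the call begins (left out, the last holds). The fingers move at their own pace and stop on an object; the grip force is fixed at half the most. Time passes only in rows, so rows that do not move let the fingers close. It gives the time, the measured TCP pose, the force, the opening and the grip force at its end, in the units of the state.
- env.state(): the state, without advancing time (a new reading comes with each control period).
- env.read_camera(name): name is "scene" or "side" or "wrist"; returns (picture, depth): 480x640x3 uint8, red, green, blue; 480x640 float32, mm along the optical axis (not along the pixel's ray), 0 where there is no reading.
- env.camera_params(name): a dict with "mtx" (3x3 intrinsics, pixels), "camera_from_world" (4x4, takes a point from world to camera coordinates); the wrist camera has in their place "mount" (4x4, takes a point from camera to tool coordinates, whose origin is the TCP and whose axes are the flange's). Camera axes: x right, y down, z forward; pixel columns grow to the right and rows downward; lengths in mm; the calibration is good to about 2 mm. The wrist camera is an equidistant fisheye: a pixel r from the principal point sees the ray r / f radians off the axis. A picture is of the moment at which its call begins: read the wrist's pose just before it. camera_params takes no time and is no camera call.
- env.job_done(): hands the job in; it is judged then, once.
The state is a dict: "t": time; "joints": joint angles; "qvel": joint speeds; "tau": joint torques, N m; "eef_pos": TCP position; "tcp_rot": TCP orientation; "ft_force": force on the tool from outside, world axes, zero at the start; "moment": the same for the moment, N m; "opening": opening from 0.0 (shut) to 1.0 (fully open); "grip_force": force on a finger pad.
Only numpy, scipy, OpenCV 4.12 (cv2) and the standard library are available. Lean on these libraries where they do the work, as an engineer would, in place of code of your own. Each camera call takes 0.05 s, during which the arm holds its last target. There are 200 camera calls.

## Task

Fit the finned dummy load onto the tester's upright threaded port: set it upright on the port, turn it backward (anticlockwise seen from above) until you feel it drop into the start of the thread, then turn it forward (clockwise) and screw it fully home, until its skirt is down on the tester's top. Only then set the dial nearer the robot to its third mark and the farther dial to its first mark, counting clockwise from the long zero mark. Leave the other things on the bench where they are and let go of everything.

Things in the scene. Friction and masses are not known exactly. Their poses are not given: they have to be found in the camera images.
- load_centre (a point): Centre of the loose dummy load (0.34 to 0.59 kg), on its axis half-way up its 120 mm; z points up. An aluminium skirt, 72 mm across, 40 mm high; dark fins 69 mm across from 40 to 80 mm; a grip bar on top. It starts upright on the bench, at any yaw, in one of three places, a spool and a jar in the others.
- load_bar (a point): Centre of the load's aluminium grip bar, 40 mm above load_centre. The bar is 60 mm long along this point's x, 28 mm wide along y, 40 mm high, its top 120 mm above the skirt's rim; the fins below it end 20 mm below this point.
- load_rim (a point): Centre of the open lower rim of the load's skirt, 60 mm below load_centre. The skirt is 62 mm across inside; four pins, 6 mm thick, point inward 8 mm above the rim, to 48 mm across. They engage the thread.
- port (a point): On the axis of the tester's port, level with the tester's flat top (60 mm above the bench); axes x, y, z of the tester, a fixed grey box 250 (x) by 350 (y) by 60 mm. This point is 95 mm to +y of its middle. Screwed home, the skirt's rim is here, load_centre 60 mm above. The thread starts' angle is drawn anew and not told; they repeat every 90 degrees.
- port_top (a point): Top of the port, 36 mm above port: a steel spigot 44 mm in diameter, tapering to 28 mm over its top 9 mm, with four coarse right-hand thread ribs, 59 mm across. Set on it, the load rests on the ribs with its centre 70 to 80 mm above port; forward it as a rule only meets a stop. By luck it may drop into a start at once.
- thread_start (a point): On the port's axis, 4.5 mm above port: height of the skirt's rim once dropped into a thread start. Turned backward by up to 1.5 rad the load may dip up to 8 mm off a stop, climbs to 76 mm (centre above port) and drops to about 64.5; soon after is a stop. It drops by its own weight only: hold it loosely (turning it takes about 0.2 N m).
- thread_end (a point): On the port's axis, level with the tester's top. From the thread start the load turns forward (clockwise from above) by 0.9 to 1.2 rad to a stop, sinking 4.5 mm by its own weight and the thread until the skirt rests on the tester; the last 0.2 rad is level.
- dial_near (a joint): Angle of the dial nearer the robot, rad: 0 with the pointer on the long zero mark, growing clockwise seen from above; marks 1 to 6 follow clockwise every 0.7 rad (third mark 2.1). End stops at 0 and 4.2, friction 0.08 N m; it stays where it is left.
- dial_near_grip (a point): On the near dial's axis, at the height to grip, 29 mm above the tester's top; it turns with the dial. A black disc 60 mm across, 13 mm high, with an upright bar to grip, 16 mm wide (y), 50 mm long (x, -28 to +22 mm), top 16 mm above this point. White pointer at +x. The long zero mark points to the tester's +x. At -55 mm x, -170 mm y from port.
- dial_far (a joint): Angle of the dial farther from the robot, as for the near dial (first mark 0.7).
- dial_far_grip (a point): The same point on the far dial, which is like the near one; at +55 mm x, -170 mm y from port (tester's axes).
- spool: grey solder spool, 64 mm diameter, 55 mm tall, standing; bystander; origin at its middle, on the bench
- parts_jar: clear jar of parts with a white cap, 62 mm diameter, 78 mm tall, standing; bystander; origin at its middle, on the bench
- multimeter: orange and black multimeter lying flat, 170 x 85 x 45 mm; bystander; origin at its middle, on the bench
- screwdriver: screwdriver, 180 mm, lying flat; bystander; origin at its middle, on the bench
- phone: black keypad phone lying flat, 120 x 50 x 14 mm; bystander; origin at its middle, on the bench
- board_a: green circuit board, 120 x 75 mm, parts on it up to 28 mm high, lying flat; bystander; origin at its middle, on the bench
Things that resemble listed ones, but are neither listed nor needed, are in the scene too. Leave any green or yellow look-alike of the part that bears load_centre alone.

How it is judged (in metres and radians):
On the way, in this order (a step that is already met when the one before it is completed fails the run):
1. the load has dropped into the thread start on the port, upright and centred (z of load_centre in the frame of port between 0.062 and 0.068 m and horizontal distance between load_centre and port below 0.005 m and angle between load_centre's own z axis and vertical below 0.1 rad), for 0.1 s.
2. the load is screwed fully home, its skirt down on the tester's top (z of load_centre in the frame of port between 0.055 and 0.0615 m and horizontal distance between load_centre and port below 0.004 m and angle between load_centre's own z axis and vertical below 0.06 rad), for 0.2 s.
3. the near dial is on its third mark and the far dial on its first (value of joint dial_near between 1.93 and 2.27 rad and value of joint dial_far between 0.53 and 0.87 rad), for 0.2 s.
At the end, for the whole second after the job is handed in: The load is home on the port: upright within 0.06 rad, on its axis within 4 mm, its centre at most 61.5 mm above the tester's top; the near dial is within 0.17 rad of its third mark (2.1 rad) and the far dial within 0.17 rad of its first (0.7 rad), both at rest (all of step 2 and all of step 3 and velocity of joint dial_near between -0.05 and 0.05 rad/s and velocity of joint dial_far between -0.05 and 0.05 rad/s); the robot touches nothing.
It fails at once if a bystander is moved by more than 30 mm (distance of any of spool, parts_jar, multimeter, screwdriver, phone, board_a from where it was at the start of the episode above 0.03 m).
It also fails if it takes over 61 s, if anything falls off the work surface, if the arm or the gripper's body presses on something with over 40 N, if the wrist force passes 120 N, or if a joint passes its speed limit or range.

## Working session

There is one attempt and no reset: what is moved stays moved. The work goes in short steps, Python scripts to look and compute and a tool call to move; the robot and the scene stay as the last step left them, time stands still between calls to the robot, and variables do not carry over. Pictures are saved under pics/ and viewed, at most 10 in all, crops included, and the job is handed in when it is done.

Besides the shell and the picture viewer there is one more tool, called after "Request:" as a command line: name --argument value ..., lists and objects as JSON in quotes. drive_tool: Moves the arm, as the interface text tells. Its arguments: {"type":"object","properties":{"deltas":{"type":"string"},"gripper":{"type":"number"}},"required":["deltas"]}

```bash
mkdir -p pics; ls; cat > h.py <<'E'
import numpy as np, cv2
from cell import env
def snap(n,f):
    p,d=env.read_camera(n); cv2.imwrite(f'pics/{f}.png',p[:,:,::-1]); np.savez(f'pics/{f}.npz',p=p,d=d); return p,d
def world(n,d,u,v):
    c=env.camera_params(n);K=c['mtx'];T=np.linalg.inv(np.array(c['camera_from_world']))
    u=np.asarray(u,float);v=np.asarray(v,float);z=d[v.astype(int),u.astype(int)]
    P=np.stack([(u-K[0][2])/K[0][0]*z,(v-K[1][2])/K[1][1]*z,z,np.ones_like(z)])
    return (T@P)[:3].T
def proj(n,P):
    c=env.camera_params(n);K=np.array(c['mtx']);q=(np.array(c['camera_from_world'])@np.append(P,1))[:3];q=K@q;return q[:2]/q[2]
E
python3 - <<'E'
from h import *
for n in('scene','side'):
    snap(n,n+'0'); c=env.camera_params(n); print(np.round(np.linalg.inv(c['camera_from_world']),2).tolist(), c['mtx'])
print(env.camera_params('wrist'))
print(env.state())
a=cv2.imread('pics/scene0.png');b=cv2.imread('pics/side0.png')
E
```

```text
pics
[[0.69, 0.38, -0.62, 1376.18], [0.72, -0.35, 0.6, -863.64], [0.01, -0.86, -0.51, 865.88], [0.0, 0.0, 0.0, 1.0]] [[552.73157333   0.         318.7768007 ]
 [  0.         552.73157333 229.30266008]
 [  0.           0.           1.        ]]
[[-1.0, 0.0, 0.02, 463.52], [-0.01, 0.75, -0.66, 861.28], [-0.02, -0.66, -0.75, 1041.09], [0.0, 0.0, 0.0, 1.0]] [[551.64940053   0.         319.16805309]
 [  0.         551.64940053 240.21843469]
 [  0.           0.           1.        ]]
{'mtx': array([[371.64829954,   0.        , 316.92775728],
       [  0.        , 371.64829954, 234.43025549],
       [  0.        ,   0.        ,   1.        ]]), 'mount': array([[ 3.43077423e-04, -9.60185662e-01, -2.79362447e-01,
         7.87760231e+01],
       [ 9.99999935e-01,  2.97768849e-04,  2.04623142e-04,
        -1.22746688e+00],
       [-1.13290773e-04, -2.79362499e-01,  9.60185701e-01,
        -1.53392651e+02],
       [ 0.00000000e+00,  0.00000000e+00,  0.00000000e+00,
         1.00000000e+00]])}
{'t': 0.1, 'joints': array([-1.34562527e+00,  4.91485483e-01,  1.55939361e+00,  1.17135327e-05,
        1.09170067e+00, -1.05589427e-01]), 'qvel': array([ 0.00016865, -0.00030003, -0.00139946,  0.00044799,  0.00140072,
        0.00060357]), 'tau': array([ 3.12097720e-03, -6.13620830e+01, -2.58606094e+01,  6.93885447e-02,
        4.69797326e-02, -5.16624891e-05]), 'eef_pos': array([ 202.96166871, -590.91507659,  231.12699146]), 'tcp_rot': array([-3.14061214e+00, -1.14366340e-04,  3.30755018e-01]), 'ft_force': array([ 0.11526428,  0.03570678, -0.19503192]), 'moment': array([-0.0710104 , -0.01506849,  0.00665817]), 'grip_force': 0.0, 'opening': 1.002585763339504}
```

View pics/scene0.png

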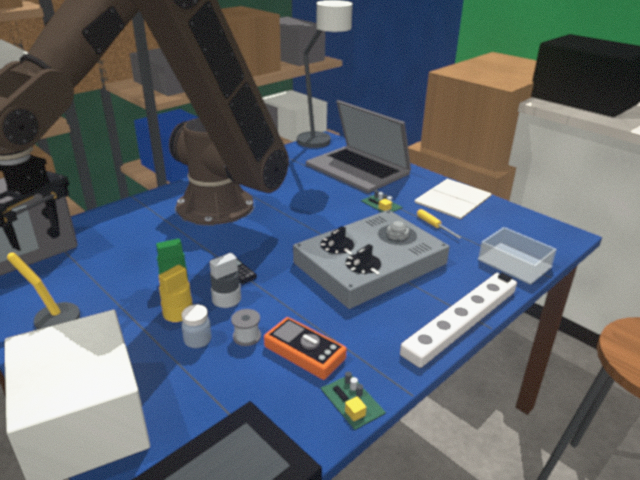

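View pics/side0.png

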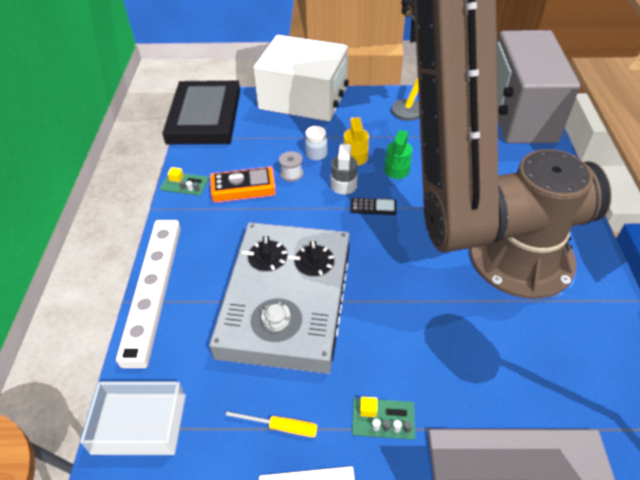

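The side view shows the load at about (344,170), with the green and yellow look-alikes beside it at (399,158) and (356,140). The port is at (275,318), the near dial at (314,257) and the far dial at (266,252). In the scene view the load is at (225,280) and the port at (398,232).

```bash
python3 - <<'E'
from h import *
C={}
for n in('scene','side'):
    f=np.load(f'pics/{n}0.npz');p,d=f['p'],f['d']
    v,u=np.mgrid[0:480,0:640]; m=(d>0); u,v=u[m],v[m]
    W=world(n,d,u,v); col=p[v,u].astype(int); C[n]=(W,col)
    c0=world(n,d,[225 if n=='scene' else 344],[270 if n=='scene' else 165])[0]; print(n,'load pix',c0.round(1))
    port=world(n,d,[398 if n=='scene' else 275],[225 if n=='scene' else 308])[0]; print('port pix',port.round(1))
    # tester top
    s=(abs(W[:,2]-60)<6)&(np.hypot(*(W[:,:2]-port[:2]).T)<330)&(col.max(1)-col.min(1)<30)
    img=np.zeros((1400,1400),np.uint8); P=W[s][:,:2]; img[np.clip((P[:,1]+700).astype(int),0,1399),np.clip(P[:,0].astype(int),0,1399)]=255
    img=cv2.morphologyEx(img,cv2.MORPH_CLOSE,np.ones((9,9)));img=cv2.morphologyEx(img,cv2.MORPH_OPEN,np.ones((5,5)))
    k,l,st,ce=cv2.connectedComponentsWithStats(img); i=1+st[1:,4].argmax()
    yx=np.argwhere(l==i)[:,::-1].astype(np.float32)+[0,-700]; r=cv2.minAreaRect(yx.astype(np.float32)); print('tester',r, 'z',np.median(W[s][:,2]).round(1))
    sp=(W[:,2]>80)&(W[:,2]<110)&(np.hypot(*(W[:,:2]-port[:2]).T)<45); 
    for a,b in((66,80),(80,88),(88,94),(94,105)):
        q=W[(W[:,2]>a)&(W[:,2]<b)&(np.hypot(*(W[:,:2]-port[:2]).T)<45)]; print('port',a,len(q),q.mean(0).round(1),q.min(0).round(),q.max(0).round())
    L=W[(np.hypot(*(W[:,:2]-c0[:2]).T)<50)&(col.max(1)-col.min(1)<60)&(W[:,2]>8)]
    for a,b in((10,38),(42,78),(84,112),(114,130)):
        q=L[(L[:,2]>a)&(L[:,2]<b)]; 
        if len(q): print('load',a,len(q),np.median(q,0).round(1),q.min(0).round(),q.max(0).round(), cv2.minAreaRect(q[:,:2].astype(np.float32)))
np.savez('pics/c.npz',**{n+k:C[n][i] for n in C for i,k in enumerate('wc')})
E
```

```text
scene load pix [ 441.8 -265.5  100.2]
port pix [586.3 209.4 100.3]
tester ((568.4963989257812, 120.51831817626953), (351.38092041015625, 251.6372833251953), 82.5394287109375) z 62.6
port 66 126 [593.2 204.   71.7] [548. 173.  66.] [629. 249.  80.]
port 80 77 [588.3 206.2  83.6] [550. 184.  80.] [609. 249.  88.]
port 88 47 [587.  207.6  91.6] [561. 193.  88.] [603. 236.  94.]
port 94 72 [582.5 213.5  98.1] [563. 197.  94.] [605. 231. 102.]
load 10 258 [ 455.2 -278.8   23.4] [ 408. -297.   10.] [ 465. -231.   38.] ((443.4569091796875, -271.5394287109375), (71.34833526611328, 38.040374755859375), 55.52872085571289)
load 42 347 [ 452.5 -278.1   60. ] [ 410. -297.   42.] [ 464. -231.   78.] ((443.8976135253906, -270.5595397949219), (68.74877166748047, 38.79438018798828), 59.30742645263672)
load 84 272 [ 439.  -269.1   97.6] [ 412. -296.   84.] [ 462. -229.  112.] ((441.8218994140625, -267.5476379394531), (68.0513687133789, 37.46791458129883), 65.87577819824219)
load 114 224 [ 431.7 -264.2  121.5] [ 412. -293.  114.] [ 445. -229.  126.] ((429.04400634765625, -260.86065673828125), (63.11436
[... 503 characters left out ...]
 212 [ 426.1 -229.5   24.5] [ 390. -260.   10.] [ 461. -190.   38.] ((425.9385986328125, -225.271240234375), (69.15664672851562, 70.49225616455078), 89.20446014404297)
load 42 346 [ 426.4 -234.3   66.8] [ 392. -277.   42.] [ 458. -221.   78.] ((424.9415283203125, -249.30694580078125), (56.027183532714844, 66.26644897460938), 89.52481079101562)
load 84 95 [ 427.1 -230.5   98.7] [ 410. -276.   84.] [ 440. -226.  112.] ((416.9661865234375, -246.5513153076172), (56.20651626586914, 23.83739471435547), 53.91334915161133)
load 114 139 [ 426.6 -251.2  117.6] [ 411. -280.  114.] [ 440. -227.  123.] ((425.89154052734375, -253.09217834472656), (55.38596725463867, 26.765525817871094), 83.64803314208984)
```

```bash
python3 - <<'E'
from h import *
f=np.load('pics/side0.npz');d=f['d']
for k,u,v in(('green',401,139),('yellow',356,123),('yellowbody',356,140),('lamp top',417,85),('lampbase',408,108),('jar',315,135),('spool',290,158),('phone',373,206)):
    print(k,world('side',d,[u],[v])[0].round())
d=np.load('pics/scene0.npz')['d']
for k,u,v in(('green',170,245),('yellow',173,275),('lamp top',15,262),('lamp mid',40,295),('jar',195,315)): print(k,world('scene',d,[u],[v])[0].round())
E
```

```text
green [ 275. -308.  118.]
yellow [ 392. -379.  117.]
yellowbody [ 392. -344.   87.]
lamp top [ 197. -606.   88.]
lampbase [ 220. -585.   19.]
jar [ 505. -384.   74.]
spool [ 573. -309.   54.]
phone [ 351. -165.   10.]
green [ 289. -320.  123.]
yellow [ 402. -380.  120.]
lamp top [ 160. -636.  153.]
lamp mid [ 211. -618.   78.]
jar [ 513. -398.   80.]
```

Request:
drive_tool --deltas "0.15 0.22 0.1 0.03;0.2 0.3 0.1 0.036;0.2 0.3 0 0.036;0.2 0.3 0 0.036;0.2 0.3 0 0.036;0.2 0.3 0 0.036;0.2 0.3 0 0.036;0.2 0.3 0 0.036;0.2 0.3 0 0.036;0.2 0.3 0 0.036" --gripper 0.4

```text
t: 0.93
eef_pos: [398.6, -297.5, 251.6]
tcp_rot: [-3.141, -0.0, 1.448]
ft_force: [0.3, -0.3, 0.1]
opening: 0.601
grip_force: 0.0
```

Request:
drive_tool --deltas "0.2 0.3 0 0.0;0.1 0.15 0 0;0 0 0 0;0 0 0 0"

```text
t: 1.27
eef_pos: [428.3, -253.5, 251.5]
tcp_rot: [-3.141, -0.0, 1.445]
ft_force: [-0.6, -0.2, 0.2]
opening: 0.599
grip_force: 0.0
```

```bash
cat >> h.py <<'E'
from scipy.spatial.transform import Rotation as R
def wrist(f):
    s=env.state(); p,d=snap('wrist',f); c=env.camera_params('wrist');K=c['mtx'];M=c['mount']
    v,u=np.mgrid[0:480,0:640]; x=(u-K[0,2])/K[0,0]; y=(v-K[1,2])/K[1,1]; th=np.hypot(x,y)+1e-9
    ray=np.stack([np.tan(th)*x/th,np.tan(th)*y/th,np.ones_like(th)],-1); ray[th>1.45]=np.nan
    P=ray*d[...,None]; P[d<=0]=np.nan
    P=P@M[:3,:3].T+M[:3,3]; Rm=R.from_euler('xyz',s['tcp_rot']).as_matrix()
    return p,P@Rm.T+s['eef_pos'],s
E
python3 - <<'E'
from h import *
p,W,s=wrist('w1')
q=W.reshape(-1,3); q=q[np.isfinite(q).all(1)]
e=s['eef_pos']
for a,b in((113,127),(84,110),(42,76),(10,38)):
    m=(q[:,2]>a)&(q[:,2]<b)&(np.hypot(*(q[:,:2]-e[:2]).T)<50); r=q[m]; print(a,len(r),r.min(0).round(),r.max(0).round(),np.median(r[:,2]).round(1),cv2.minAreaRect(r[:,:2].astype(np.float32)))
E
```

```text
113 2451 [ 411. -289.  113.] [ 443. -228.  123.] 120.1 ((426.3668212890625, -258.6199035644531), (59.46683883666992, 28.0726375579834), 84.480712890625)
84 173 [ 415. -233.   84.] [ 443. -228.  110.] 95.9 ((429.30670166015625, -230.3328399658203), (3.039560556411743, 27.95174217224121), 84.08911895751953)
42 303 [ 397. -248.   42.] [ 459. -224.   75.] 59.0 ((429.0388488769531, -235.07345581054688), (20.84243392944336, 62.66653060913086), 84.56734466552734)
10 175 [ 396. -248.   10.] [ 461. -223.   38.] 25.0 ((429.4081115722656, -233.85098266601562), (21.094335556030273, 65.53533172607422), 84.24930572509766)
```

View pics/w1.png

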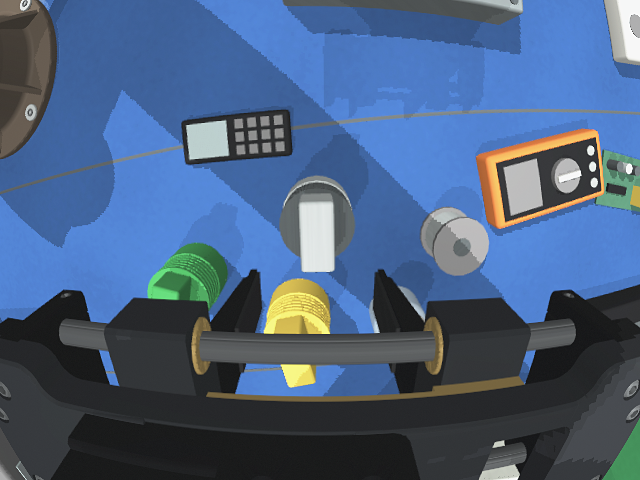

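The wrist view shows the load's bar at (317,232), between the open fingers, with its centre at (426.4, -258.6) and yaw 1.475. The spool, yellow and green parts stand clear of it. I'll descend and grip.

Request:
drive_tool --deltas "-0.02 -0.05 0 0.01;0 0 -0.3 0;0 0 -0.35 0;0 0 -0.35 0;0 0 -0.3 0;0 0 -0.19 0;0 0 0 0;0 0 0 0"

```text
t: 1.98
eef_pos: [425.4, -259.9, 102.3]
tcp_rot: [-3.14, -0.001, 1.473]
ft_force: [-0.0, 0.5, -0.1]
opening: 0.599
grip_force: 0.0
```

Request:
drive_tool --deltas "0 0 0 0;0 0 0 0;0 0 0 0;0 0 0 0;0 0 0 0;0 0 0 0" --gripper 1

```text
t: 2.48
eef_pos: [426.4, -259.3, 103.2]
tcp_rot: [3.14, 0.001, 1.474]
ft_force: [0.9, 0.4, 4.4]
opening: 0.294
grip_force: 30.0
```

Request:
drive_tool --deltas "0 0 0.3 0;0 0 0.35 0;0 0 0.35 0;0 0 0.3 0;0.1 0.2 0.1 0;0.15 0.3 0.1 0;0.15 0.37 0 0;0.15 0.37 0 0;0.15 0.37 0 0;0.15 0.37 0 0"

```text
t: 3.32
eef_pos: [510.9, -59.1, 252.3]
tcp_rot: [-3.14, -0.0, 1.474]
ft_force: [1.1, -0.7, -4.5]
opening: 0.292
grip_force: 30.0
```

Request:
drive_tool --deltas "0.15 0.37 0 0;0.15 0.37 0 0;0.15 0.35 0 0;0.15 0.3 0 0;0.1 0.25 0 0;0.1 0.2 0 0;0 0 0 0;0 0 0 0;0 0 0 0"

```text
t: 4.07
eef_pos: [590.4, 122.6, 252.0]
tcp_rot: [-3.14, 0.001, 1.475]
ft_force: [0.6, 0.3, -5.6]
opening: 0.294
grip_force: 30.0
```

```bash
python3 - <<'E'
from h import *
p,W,s=wrist('w2'); np.save('pics/w2W.npy',W)
q=W.reshape(-1,3); q=q[np.isfinite(q).all(1)]
print(s['eef_pos'].round(1),s['tcp_rot'].round(3))
pc=np.array([580,216])
for a,b in((55,65),(93,99),(86,92),(66,76)):
    m=(q[:,2]>a)&(q[:,2]<b)&(np.hypot(*(q[:,:2]-pc).T)<45); r=q[m]; print(a,len(r),np.median(r[:,2]).round(1),cv2.minAreaRect(r[:,:2].astype(np.float32)),cv2.minEnclosingCircle(r[:,:2].astype(np.float32)))
E
```

```text
[590.4 122.6 252. ] [-3.140e+00  1.000e-03  1.475e+00]
55 3846 61.0 ((580.0814208984375, 215.98358154296875), (89.43348693847656, 89.58290100097656), 58.65547561645508) ((580.0088500976562, 216.00047302246094), 44.991790771484375)
93 1259 96.0 ((578.4085083007812, 218.6202392578125), (33.793399810791016, 34.02492141723633), 84.42111206054688) ((579.0097045898438, 217.7537078857422), 18.066287994384766)
86 684 89.5 ((579.2980346679688, 218.53468322753906), (43.63359069824219, 44.05072784423828), 32.29933166503906) ((580.0111083984375, 221.90184020996094), 25.163576126098633)
66 417 70.8 ((578.8009033203125, 219.5595245361328), (56.34397888183594, 56.38768005371094), 35.154258728027344) ((578.6273193359375, 218.61309814453125), 29.846296310424805)
```

View pics/w2.png

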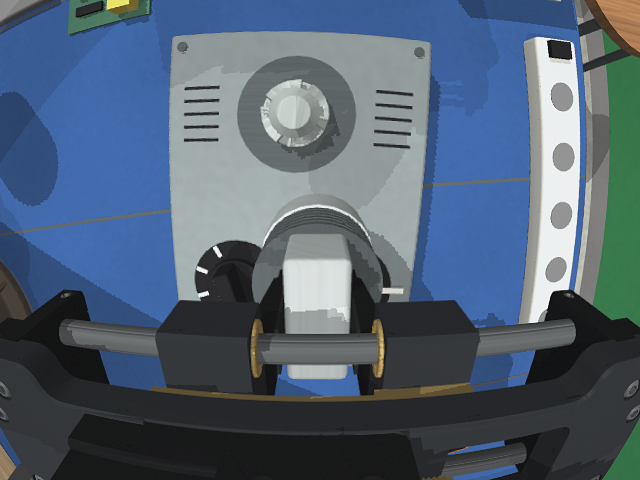

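```bash
python3 - <<'E'
from h import *
W=np.load('pics/w2W.npy'); e=[590.4,122.6,252.0]
q=W[220:400,270:365].reshape(-1,3); q=q[np.isfinite(q).all(1)]; m=(abs(q[:,2]-269)<7)&(np.hypot(*(q[:,:2]-e[:2]).T)<40); r=q[m]
print(len(r),np.median(r,0).round(1),r.min(0).round(1),r.max(0).round(1),cv2.minAreaRect(r[:,:2].astype(np.float32)))
q=W.reshape(-1,3);q=q[np.isfinite(q).all(1)]
# circle fits by rim
from scipy.optimize import least_squares
for a,b in((94.5,98),(60,62)):
    pass
r=q[(q[:,2]>94.5)&(np.hypot(q[:,0]-579,q[:,1]-218)<25)]; h=cv2.convexHull(r[:,:2].astype(np.float32))[:,0]
f=least_squares(lambda c:np.hypot(*(h-c[:2]).T)-c[2],[579,218,14],loss='soft_l1'); print(f.x)
E
```

```text
6727 [590.7 134.7 268.9] [571.1  93.1 262. ] [611.  154.2 275.9] ((589.7606201171875, 123.35493469238281), (59.735477447509766, 39.98117446899414), 83.802001953125)
[579.11687761 218.53703004  16.04276739]
```

The wrist view shows the port at (293,112), at (578.8, 218.5) with its top at z 96. The held load's bar is centred on the tool to within 0.7 mm. I'll move over the port and lower.

Request:
drive_tool --deltas "-0.03 0.25 0 0;-0.04 0.3 0 0;-0.04 0.3 0 0;-0.01 0.1 0 0;0 0 -0.2 0;0 0 -0.2 0;0 0 -0.15 0;0 0 -0.05 0;0 0 0 0;0 0 0 0"

```text
t: 4.95
eef_pos: [579.4, 217.3, 193.3]
tcp_rot: [3.141, -0.0, 1.473]
ft_force: [0.4, -0.4, -4.7]
opening: 0.294
grip_force: 30.0
```

Request:
drive_tool --deltas "-0.005 0.005 -0.05 0;0 0 -0.03 0;0 0 -0.02 0;0 0 0 0"

```text
t: 5.28
eef_pos: [578.4, 218.3, 182.5]
tcp_rot: [-3.141, 0.0, 1.474]
ft_force: [-0.3, 0.1, -5.1]
opening: 0.294
grip_force: 30.0
```

Request:
drive_tool --deltas "0 0 -0.03 0;0 0 0 0;0 0 0 0"

```text
t: 5.53
eef_pos: [578.6, 218.4, 179.6]
tcp_rot: [3.141, 0.0, 1.474]
ft_force: [0.5, 0.3, -5.0]
opening: 0.292
grip_force: 30.0
```

Request:
drive_tool --deltas "0 0 -0.02 0;0 0 0 0;0 0 -0.02 0;0 0 0 0"

```text
t: 5.87
eef_pos: [578.9, 218.5, 177.2]
tcp_rot: [3.14, -0.001, 1.474]
ft_force: [-2.5, 0.3, 9.1]
opening: 0.295
grip_force: 30.0
```

Request:
drive_tool --deltas "0 0 -0.02 0;0 0 0 0;0 0 0 0"

```text
t: 6.12
eef_pos: [579.0, 218.8, 176.8]
tcp_rot: [3.138, -0.001, 1.475]
ft_force: [-6.0, 0.2, 21.3]
opening: 0.291
grip_force: 30.0
```

Request:
drive_tool --deltas "0 0 0.02 0;0 0 0 0;0 0 0 0;0 0 0 0" --gripper 0.665

```text
t: 6.45
eef_pos: [578.5, 218.4, 175.6]
tcp_rot: [3.142, -0.0, 1.474]
ft_force: [-0.4, -0.1, 0.6]
opening: 0.332
grip_force: 0.1
```

```bash
cat >> h.py <<'E'
def bar(f):
    p,W,s=wrist(f); e=s['eef_pos']
    q=W[200:400].reshape(-1,3); q=q[np.isfinite(q).all(1)]; q=q[(np.hypot(*(q[:,:2]-e[:2]).T)<36)&(q[:,2]>160)&(q[:,2]<205)]
    z=np.median(q[:,2])
    if 1:
        hh,b=np.histogram(q[:,2],np.arange(160,206,.5)); z=b[hh.argmax()]+.25
    r=q[abs(q[:,2]-z)<2.5]
    print('top',z,'centre over port',z-120.0,len(r),cv2.minAreaRect(r[:,:2].astype(np.float32)),'tilt plane',np.round(np.linalg.lstsq(np.c_[r[:,:2]-r[:,:2].mean(0),np.ones(len(r))],r[:,2],rcond=None)[0],3)); print({k:np.round(s[k],2) for k in('t','eef_pos','tcp_rot','ft_force','moment','opening')})
E
python3 -c "
from h import *
bar('b1')"
```

```text
top 194.25 centre over port 74.25 6379 ((574.9769897460938, 222.0192108154297), (63.333187103271484, 47.562461853027344), 63.74112319946289) tilt plane [ 1.00000e-02 -2.50000e-02  1.93983e+02]
{'t': np.float64(6.45), 'eef_pos': array([578.53, 218.36, 175.55]), 'tcp_rot': array([ 3.14, -0.  ,  1.47]), 'ft_force': array([-0.41, -0.11,  0.55]), 'moment': array([-0.04, -0.07, -0.08]), 'opening': np.float64(0.33)}
```

Request:
drive_tool --deltas "0 0 0 0.03;0 0 0 0.03;0 0 0 0.03;0 0 0 0.03;0 0 0 0.03;0 0 0 0"

```text
t: 7.0
eef_pos: [578.5, 218.3, 175.4]
tcp_rot: [-3.141, 0.0, 1.95]
ft_force: [0.9, 1.0, -0.7]
opening: 0.338
grip_force: 0.0
```

```bash
python3 -c "
from h import *
bar('b2')"
```

```text
top 191.25 centre over port 71.25 5998 ((573.8075561523438, 218.94644165039062), (45.99358367919922, 62.294166564941406), 0.5559872388839722) tilt plane [ 3.00000e-03 -3.00000e-03  1.90968e+02]
{'t': np.float64(7.0), 'eef_pos': array([578.48, 218.3 , 175.36]), 'tcp_rot': array([-3.14,  0.  ,  1.95]), 'ft_force': array([ 0.88,  0.98, -0.68]), 'moment': array([ 0.02, -0.12, -0.02]), 'opening': np.float64(0.34)}
```

Request:
drive_tool --deltas "0 0 0 0.03;0 0 0 0.03;0 0 0 0.03;0 0 0 0.03;0 0 0 0"

```text
t: 7.47
eef_pos: [579.2, 218.4, 176.7]
tcp_rot: [3.14, 0.001, 2.324]
ft_force: [0.7, 0.3, 1.1]
opening: 0.337
grip_force: 0.7
```

```bash
python3 -c "
from h import *
bar('b3')"
```

```text
top 193.25 centre over port 73.25 6040 ((574.9866333007812, 217.1874237060547), (46.03508377075195, 62.76987075805664), 21.536643981933594) tilt plane [ 3.00000e-03 -2.00000e-03  1.92957e+02]
{'t': np.float64(7.47), 'eef_pos': array([579.24, 218.43, 176.72]), 'tcp_rot': array([3.14, 0.  , 2.32]), 'ft_force': array([0.68, 0.33, 1.1 ]), 'moment': array([ 0.01, -0.15, -0.06]), 'opening': np.float64(0.34)}
```

Climbing; I'll go on.

Request:
drive_tool --deltas "0 0 0 0.03;0 0 0 0.03;0 0 0 0.03;0 0 0 0"

```text
t: 7.85
eef_pos: [578.9, 218.4, 176.3]
tcp_rot: [3.14, 0.001, 2.607]
ft_force: [0.3, 0.8, 0.7]
opening: 0.337
grip_force: 0.3
```

```bash
python3 -c "
from h import *
bar('b4')"
```

```text
top 195.25 centre over port 75.25 6214 ((578.4723510742188, 218.01234436035156), (50.405582427978516, 59.712406158447266), 53.24350357055664) tilt plane [-6.00000e-03  2.00000e-03  1.95206e+02]
{'t': np.float64(7.85), 'eef_pos': array([578.9 , 218.44, 176.28]), 'tcp_rot': array([3.14, 0.  , 2.61]), 'ft_force': array([0.33, 0.78, 0.7 ]), 'moment': array([ 0.15, -0.21, -0.01]), 'opening': np.float64(0.34)}
```

Request:
drive_tool --deltas "0 0 0 0.03;0 0 0 0.03;0 0 0 0;0 0 0 0"

```text
t: 8.23
eef_pos: [578.3, 218.3, 175.2]
tcp_rot: [-3.141, -0.001, 2.788]
ft_force: [0.8, -0.4, 0.0]
opening: 0.334
grip_force: 0.0
```

```bash
python3 -c "
from h import *
bar('b5')"
```

```text
top 184.75 centre over port 64.75 5614 ((578.2517700195312, 218.14361572265625), (48.446109771728516, 59.861061096191406), 64.47428131103516) tilt plane [ 2.00000e-03 -0.00000e+00  1.84477e+02]
{'t': np.float64(8.23), 'eef_pos': array([578.35, 218.34, 175.23]), 'tcp_rot': array([-3.14, -0.  ,  2.79]), 'ft_force': array([ 0.8 , -0.37,  0.02]), 'moment': array([ 0.07, -0.17,  0.01]), 'opening': np.float64(0.33)}
```

It dropped into the start: centre at 64.75 mm. I'll lower the tool a little and turn forward.

Request:
drive_tool --deltas "0 0 -0.04 0;0 0 -0.04 0;0 0 0 -0.035;0 0 0 -0.035;0 0 0 -0.035;0 0 0 -0.035;0 0 0 -0.035;0 0 0 -0.035;0 0 0 -0.035;0 0 0 -0.035"

```text
t: 9.12
eef_pos: [578.3, 218.3, 166.9]
tcp_rot: [-3.141, -0.0, 1.907]
ft_force: [-0.2, 1.0, -1.9]
opening: 0.333
grip_force: 1.1
```

```bash
python3 -c "
from h import *
bar('b6')"
```

```text
top 181.25 centre over port 61.25 5755 ((582.8980102539062, 219.6971435546875), (46.152462005615234, 62.97572708129883), 40.15232849121094) tilt plane [-8.00000e-03  6.00000e-03  1.81132e+02]
{'t': np.float64(9.12), 'eef_pos': array([578.26, 218.31, 166.86]), 'tcp_rot': array([-3.14, -0.  ,  1.91]), 'ft_force': array([-0.22,  1.  , -1.89]), 'moment': array([ 0.01, -0.17, -0.  ]), 'opening': np.float64(0.33)}
```

Request:
drive_tool --deltas "0 0 0 -0.03;0 0 0 -0.03;0 0 0 -0.03;0 0 0 -0.03;0 0 0 0;0 0 0 0"

```text
t: 9.67
eef_pos: [578.6, 218.4, 167.4]
tcp_rot: [3.142, 0.0, 1.541]
ft_force: [0.8, 0.4, -1.0]
opening: 0.333
grip_force: 0.6
```

```bash
python3 -c "
from h import *
bar('b7')"
```

```text
top 180.25 centre over port 60.25 5789 ((582.3731079101562, 219.06851196289062), (45.935585021972656, 62.282127380371094), 18.760583877563477) tilt plane [ 1.00000e-03 -4.00000e-03  1.80217e+02]
{'t': np.float64(9.67), 'eef_pos': array([578.57, 218.42, 167.35]), 'tcp_rot': array([3.14, 0.  , 1.54]), 'ft_force': array([ 0.85,  0.4 , -0.95]), 'moment': array([ 0.03, -0.28, -0.01]), 'opening': np.float64(0.33)}
```

Request:
drive_tool --deltas "0 0 0 -0.02;0 0 0 -0.02;0 0 0 0;0 0 0 0"

```text
t: 10.05
eef_pos: [578.5, 218.4, 167.6]
tcp_rot: [3.142, -0.0, 1.415]
ft_force: [0.5, 1.9, -2.0]
opening: 0.337
grip_force: 1.3
```

```bash
python3 -c "
from h import *
bar('b8')"
```

```text
top 180.25 centre over port 60.25 5764 ((582.3958740234375, 218.70669555664062), (45.351810455322266, 62.112205505371094), 11.94394588470459) tilt plane [ 0.00000e+00 -1.00000e-03  1.80286e+02]
{'t': np.float64(10.05), 'eef_pos': array([578.53, 218.41, 167.57]), 'tcp_rot': array([ 3.14, -0.  ,  1.42]), 'ft_force': array([ 0.52,  1.94, -1.98]), 'moment': array([ 0.22, -0.21,  0.05]), 'opening': np.float64(0.34)}
```

Home at 60.25 mm, level. I'll open, lift, and hover to look at the dials.

Request:
drive_tool --deltas "0 0 0 0;0 0 0 0;0 0 0 0;0 0 0.2 0;0 0 0.35 0;0 0 0.35 0;0 -0.2 0.1 0;-0.05 -0.35 0 0;-0.05 -0.35 0 0;-0.05 -0.35 0 0" --gripper 0.4

```text
t: 10.93
eef_pos: [563.0, 92.3, 268.0]
tcp_rot: [3.141, -0.0, 1.413]
ft_force: [1.3, 0.1, -0.5]
opening: 0.6
grip_force: 0.0
```

Request:
drive_tool --deltas "-0.05 -0.35 0 0;0 -0.35 0 0;0 -0.35 0 0;0 -0.3 0 0;0 -0.2 0 0;0 0 0 0;0 0 0 0;0 0 0 0"

```text
t: 11.6
eef_pos: [558.4, -61.1, 267.7]
tcp_rot: [-3.142, -0.0, 1.412]
ft_force: [-0.3, -0.8, 0.4]
opening: 0.602
grip_force: 0.0
```

```bash
python3 - <<'E'
from h import *
p,W,s=wrist('w3'); print(s['eef_pos'].round(1),s['tcp_rot'].round(3)); np.save('pics/w3W.npy',W)
cv2.imwrite('pics/w3c.png',cv2.resize(p[100:330,170:470,::-1],None,fx=2.6,fy=2.6,interpolation=cv2.INTER_CUBIC))
q=W.reshape(-1,3);ok=np.isfinite(q).all(1)&(q[:,2]<140)
for c in((503,55),(611.7,40)):
    r=q[ok&(abs(q[:,2]-105)<4)&(np.hypot(*(q[:,:2]-c).T)<45)]
    print(len(r),np.median(r[:,2]).round(1) if len(r) else 0,cv2.minAreaRect(r[:,:2].astype(np.float32)))
    r=q[ok&(q[:,2]>69)&(q[:,2]<77)&(np.hypot(*(q[:,:2]-c).T)<45)]; print(len(r),cv2.minEnclosingCircle(r[:,:2].astype(np.float32)))
c=np.array([578.7,218.4]); r=q[np.isfinite(q).all(1)&(abs(q[:,2]-180)<4)&(np.hypot(*(q[:,:2]-c).T)<50)]; print('load',len(r),np.median(r[:,2]),cv2.minAreaRect(r[:,:2].astype(np.float32)))
E
```

```text
[558.4 -61.1 267.7] [-3.142 -0.     1.412]
1047 105.1 ((500.9947204589844, 60.89994812011719), (16.798524856567383, 50.440765380859375), 8.384978294372559)
1773 ((501.7666015625, 55.10740661621094), 32.390254974365234)
1090 105.2 ((610.0228881835938, 45.85729217529297), (16.79247283935547, 50.375328063964844), 4.887086391448975)
1898 ((609.9675903320312, 41.00016403198242), 31.62807846069336)
load 0 nan ((0.0, 0.0), (0.0, 0.0), 0.0)
  return _methods._mean(a, axis=axis, dtype=dtype,
  ret = ret.dtype.type(ret / rcount)
```

View pics/w3c.png

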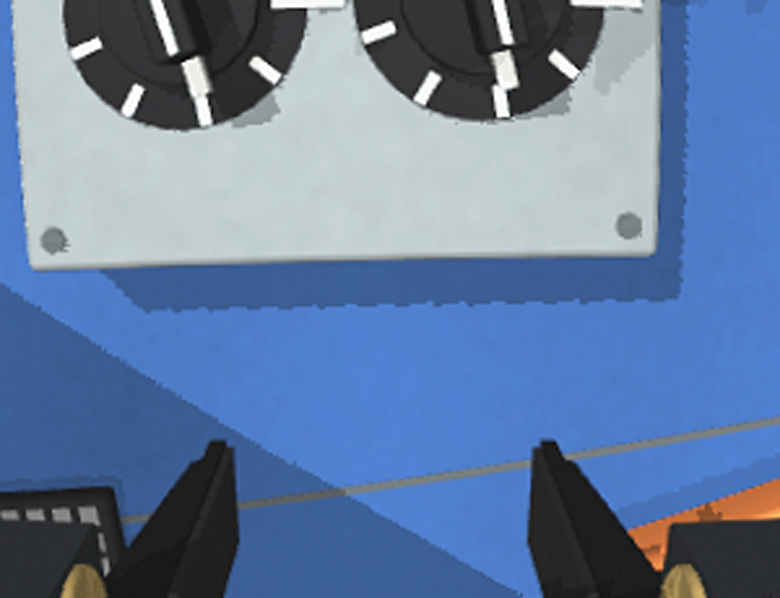

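The crop shows both pointers at about the second mark: near at (200,80), far at (505,70). The depth gives the near bar at 1.29 rad and the far bar at 1.35 rad, with axes at (501.4, 57.6) and (610.3, 42.7). Near dial first, turning it -0.81 rad.

Request:
drive_tool --deltas "-0.17 0.3 0 0.025;-0.2 0.35 -0.1 0.025;-0.15 0.35 -0.2 0.025;-0.05 0.185 -0.3 0.022;0 0 -0.35 0;0 0 -0.3 0;0 0 -0.25 0;0 0 -0.15 0;0 0 -0.087 0;0 0 0 0" --gripper 0.5

```text
t: 12.48
eef_pos: [501.3, 56.6, 93.3]
tcp_rot: [-3.139, -0.0, 1.718]
ft_force: [-1.0, -0.5, -0.1]
opening: 0.497
grip_force: 0.0
```

Request:
drive_tool --deltas "0 0 0 0;0 0 0 0;0 0 0 0"

```text
t: 12.73
eef_pos: [502.5, 55.9, 95.7]
tcp_rot: [3.14, 0.0, 1.716]
ft_force: [-0.4, 0.8, 0.5]
opening: 0.497
grip_force: 0.0
```

Request:
drive_tool --deltas "0 0.01 0 0;0 0 0 0;0 0 0 0;0 0 0 0;0 0 0 0;0 0 0 0" --gripper 1

```text
t: 13.23
eef_pos: [502.0, 56.7, 94.6]
tcp_rot: [3.142, 0.0, 1.716]
ft_force: [-0.2, 0.4, 1.8]
opening: 0.169
grip_force: 30.0
```

Request:
drive_tool --deltas "0 0 0 -0.03;0 0 0 -0.035;0 0 0 -0.035;0 0 0 -0.035;0 0 0 -0.035;0 0 0 -0.035;0 0 0 -0.03;0 0 0 -0.023;0 0 0 0;0 0 0 0"

```text
t: 14.07
eef_pos: [502.0, 56.7, 94.6]
tcp_rot: [3.141, -0.0, 0.908]
ft_force: [-0.3, -1.2, 1.2]
opening: 0.17
grip_force: 30.0
```

Request:
drive_tool --deltas "0 0 0 0;0 0 0 0;0 0 0 0;0 0 0.2 0;0 0 0.35 0;0 0 0.35 0;0 0 0.1 0" --gripper 0.5

```text
t: 14.65
eef_pos: [503.3, 56.8, 198.8]
tcp_rot: [3.137, -0.003, 0.907]
ft_force: [-0.9, -1.1, 0.3]
opening: 0.494
grip_force: 0.0
```

Request:
drive_tool --deltas "0.2 -0.03 0 0.03;0.3 -0.04 0 0.035;0.3 -0.04 0 0.035;0.2 -0.03 0 0.035;0.08 0 0 0.035;0 0 0 0.035;0 0 -0.2 0.033;0 0 -0.3 0;0 0 -0.3 0;0 0 -0.2 0"

```text
t: 15.48
eef_pos: [609.0, 42.8, 91.8]
tcp_rot: [-3.139, -0.0, 1.654]
ft_force: [0.9, 0.3, 0.2]
opening: 0.502
grip_force: 0.0
```

Request:
drive_tool --deltas "0 0 0 0;0 0 0 0;0 0 0 0"

```text
t: 15.73
eef_pos: [609.9, 42.8, 94.3]
tcp_rot: [-3.141, -0.0, 1.654]
ft_force: [-0.3, 0.1, 0.9]
opening: 0.501
grip_force: 0.0
```

Request:
drive_tool --deltas "0 0 0 0;0 0 0 0;0 0 0 0;0 0 0 0;0 0 0 0;0 0 0 0" --gripper 1

```text
t: 16.23
eef_pos: [610.7, 42.8, 94.8]
tcp_rot: [3.14, 0.0, 1.653]
ft_force: [3.1, 0.9, 1.9]
opening: 0.167
grip_force: 30.0
```

Request:
drive_tool --deltas "0 0 0 0.03;0 0 0 0.035;0 0 0 0.035;0 0 0 0.035;0 0 0 0.035;0 0 0 0.037;0 0 0 0;0 0 0 0"

```text
t: 16.9
eef_pos: [610.1, 42.6, 94.8]
tcp_rot: [3.141, 0.0, 2.3]
ft_force: [-1.0, -2.7, 2.5]
opening: 0.166
grip_force: 30.0
```

Request:
drive_tool --deltas "0 0 0 0;0 0 0 0;0 0 0 0;0 0 0.2 0;0 0 0.35 0;0 0 0.35 0;0 0 0.35 0;0 -0.2 0.35 -0.03" --gripper 0.5

```text
t: 17.57
eef_pos: [609.5, 24.9, 256.2]
tcp_rot: [3.141, -0.001, 2.212]
ft_force: [0.6, -0.2, -0.0]
opening: 0.501
grip_force: 0.0
```

Request:
drive_tool --deltas "-0.1 -0.2 0 -0.037;-0.15 -0.2 0 -0.037;-0.15 -0.2 0 -0.037;-0.1 -0.15 0 -0.037;0 -0.1 0 -0.037;0 0 0 -0.037;0 0 0 -0.035;0 0 0 0;0 0 0 0"

```text
t: 18.32
eef_pos: [559.9, -62.2, 254.5]
tcp_rot: [-3.142, -0.0, 1.405]
ft_force: [-0.0, -0.8, -0.7]
opening: 0.497
grip_force: 0.0
```

```bash
python3 - <<'E'
from h import *
p,W,s=wrist('w4'); print(s['eef_pos'].round(1),s['tcp_rot'].round(3),s['t'])
q=W.reshape(-1,3);ok=np.isfinite(q).all(1)
for c in((501.7,57.3),(610.3,42.7)):
    r=q[ok&(abs(q[:,2]-105)<4)&(np.hypot(*(q[:,:2]-c).T)<45)]
    print(len(r),cv2.minAreaRect(r[:,:2].astype(np.float32)))
c=np.array([578.7,218.4]); r=q[ok&(abs(q[:,2]-180)<6)&(np.hypot(*(q[:,:2]-c).T)<50)]; print('load',len(r),np.median(r[:,2]) if len(r) else '',cv2.minAreaRect(r[:,:2].astype(np.float32)))
p,d=snap('side','side9'); snap('scene','scene9'); cv2.imwrite('pics/side9c.png',cv2.resize(p[130:380,150:450,::-1],None,fx=2.4,fy=2.4))
E
```

```text
[559.9 -62.2 254.5] [-3.142 -0.     1.405] 18.3167
1140 ((503.4699401855469, 59.91705322265625), (50.245147705078125, 16.914731979370117), 51.39500427246094)
1193 ((608.2656860351562, 44.76348114013672), (16.887359619140625, 50.29348373413086), 41.47537612915039)
load 0  ((0.0, 0.0), (0.0, 0.0), 0.0)
```

View pics/w4.png

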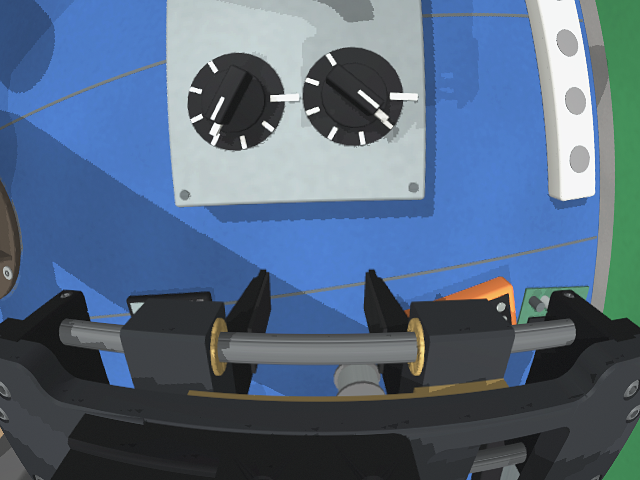

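The wrist view shows the near pointer on mark 3 at (215,130) and the far one on mark 1 at (385,120). Last, a check that the load is still home.

```bash
python3 - <<'E'
from h import *
for n in('side','scene'):
    d=np.load(f'pics/{n}9.npz')['d'];v,u=np.mgrid[0:480,0:640];m=d>0;W=world(n,d,u[m],v[m])
    r=W[(W[:,2]>172)&(W[:,2]<190)&(np.hypot(W[:,0]-579,W[:,1]-218)<60)]; print(n,len(r),np.median(r,0).round(1),cv2.minAreaRect(r[:,:2].astype(np.float32)))
E
```

```text
side 369 [577.1 221.  177.3] ((577.718017578125, 218.3592071533203), (27.712310791015625, 61.61627960205078), 2.949662685394287)
scene 164 [583.5 208.8 181.9] ((578.5941772460938, 213.81849670410156), (30.91836166381836, 64.42357635498047), 1.7705905437469482)
```

Both cameras put the load's top near z 180 (mean 179.6), which matches home.

```bash
python3 -c "
from cell import env
print(env.job_done())"
```

```text
the job is handed in; nothing more can be done
None
```

The load is screwed fully home, the near dial is on its third mark (about 2.1 rad) and the far dial on its first (about 0.7 rad), everything is released, and I handed the job in at about 18 s, though no verdict came back.

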